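Test the friction hinges of two heater hoods and bolt the worn one shut

TASK

One of these two heaters has a worn hood hinge: lift each hood to about 50 degrees, let go, and watch whether it stays. Leave the sound hood standing there by itself with its bolt still held back; the hood that sinks shut is to be locked by letting its spring bolt out of the rest notch and home into the eye. Do not disturb the other things on the desk.

Things in the scene. Friction and masses are not known exactly. Their poses are not given: they have to be found in the camera images.
- unit_1: Unit 1 of two identical white dry-block heaters (which stands left changes; which has the worn hinge is unknown and cannot be seen), fixed. Base 156 (x) x 180 (y) x 88 mm, black rim, clear hood. Origin: centre of underside, on the desk. Axes (unit coordinates): x from its front, which faces the robot, to its hinged rear; y to the left; z up.
- hood_1 (a joint): Angle (rad) of hood 1: 0 shut, grows as the front is lifted, stop 1.75. Hood 150 x 172 x 33 mm, top 120 mm above desk, about 0.5 kg. Hinge axis along unit y. A sound friction hinge takes about 5 to 6 N at the tab to lift and stays where it is left at 37 to 63 degrees; a worn one takes about 2 to 3 N and, let go half open, sinks shut by itself in 1 to 3 s, damped, without a bang.
- hood_1_tab (a point): Grip point in the ribbed black lift tab on hood 1's front; moves with it. Tongue 14 mm wide (unit y), 15 high, 42 long; the point lies 33 mm before the hood's front face, 12 mm from the tongue's end; shut: unit coordinates (-112, 20, 102) mm. Pinched from above with the fingers closing along unit y, it turns between the pads as the hood swings; the tool can stay upright.
- hood_1_hinge (a point): Point on the level hinge axis of hood 1, unit coordinates (74, 0, 88) mm. The tab swings about this axis at a radius of 187 mm; shut, it lies 14 mm higher than the axis.
- bolt_1 (a joint): Pull-out (m) of the spring bolt, an 8 mm rod along unit y in a slotted steel tube (24 mm dia., axis at unit x -98, z 66 mm), front right of unit 1. 0 = shot: tip in the steel eye under the hood's front, locking it (it strikes the eye if the hood is not fully shut). 0.012 = held back in the rest notch (start). Pulls out to unit -y, stop 0.022; the spring drives it to +y with 2 to 5 N.
- handle_1 (a joint): Lean (rad) of bolt 1's handle about the bolt: 0 upright, stop -0.06; grows leaning to the robot (unit -x); 1.75 (10 degrees below level) = in the rest notch, kept by its weight and a 3.5 mm lip. To free it pull the bolt out past 0.0155 (best to the stop), swing the handle up to within 0.1 of upright and let the spring drive the bolt home along the long slot.
- handle_1_knob (a point): Centre of the red disc knob (19 mm dia., 15 mm wide along unit y, flat sides) on the end of handle 1 (6 mm rod), 40 mm from the bolt's axis. Unit coordinates: in the rest notch (-137, -62, 59) mm; shot and upright (-98, -50, 106) mm.
- unit_2: Unit 2 of two identical white dry-block heaters (which stands left changes; which has the worn hinge is unknown and cannot be seen), fixed. Base 156 (x) x 180 (y) x 88 mm, black rim, clear hood. Origin: centre of underside, on the desk. Axes (unit coordinates): x from its front, which faces the robot, to its hinged rear; y to the left; z up.
- hood_2 (a joint): Angle (rad) of hood 2: 0 shut, grows as the front is lifted, stop 1.75. Hood 150 x 172 x 33 mm, top 120 mm above desk, about 0.5 kg. Hinge axis along unit y. A sound friction hinge takes about 5 to 6 N at the tab to lift and stays where it is left at 37 to 63 degrees; a worn one takes about 2 to 3 N and, let go half open, sinks shut by itself in 1 to 3 s, damped, without a bang.
- hood_2_tab (a point): Grip point in the ribbed black lift tab on hood 2's front; moves with it. Tongue 14 mm wide (unit y), 15 high, 42 long; the point lies 33 mm before the hood's front face, 12 mm from the tongue's end; shut: unit coordinates (-112, 20, 102) mm. Pinched from above with the fingers closing along unit y, it turns between the pads as the hood swings; the tool can stay upright.
- hood_2_hinge (a point): Point on the level hinge axis of hood 2, unit coordinates (74, 0, 88) mm. The tab swings about this axis at a radius of 187 mm; shut, it lies 14 mm higher than the axis.
- bolt_2 (a joint): Pull-out (m) of the spring bolt, an 8 mm rod along unit y in a slotted steel tube (24 mm dia., axis at unit x -98, z 66 mm), front right of unit 2. 0 = shot: tip in the steel eye under the hood's front, locking it (it strikes the eye if the hood is not fully shut). 0.012 = held back in the rest notch (start). Pulls out to unit -y, stop 0.022; the spring drives it to +y with 2 to 5 N.
- handle_2 (a joint): Lean (rad) of bolt 2's handle about the bolt: 0 upright, stop -0.06; grows leaning to the robot (unit -x); 1.75 (10 degrees below level) = in the rest notch, kept by its weight and a 3.5 mm lip. To free it pull the bolt out past 0.0155 (best to the stop), swing the handle up to within 0.1 of upright and let the spring drive the bolt home along the long slot.
- handle_2_knob (a point): Centre of the red disc knob (19 mm dia., 15 mm wide along unit y, flat sides) on the end of handle 2 (6 mm rod), 40 mm from the bolt's axis. Unit coordinates: in the rest notch (-137, -62, 59) mm; shot and upright (-98, -50, 106) mm.
- buffer_bottle: Small clear bottle with a blue cap, 56 mm dia., 103 mm tall, standing loose left of the heaters. Bystander. Origin: centre of its underside, z up.
- bench_timer: White kitchen-style timer with a red dial, 60 x 62 x 33 mm, loose, left of the heaters. Bystander. Origin: centre of its underside.
- marker: White marker pen with a black cap, 14 x 133 x 15 mm, lying loose right of the right-hand heater. Bystander. Origin: centre of its underside.

How it is judged:
By the outcome, as a careful person would: the job done as asked, in the order asked, and still so for the second after the job is handed in, with the robot touching nothing.
It also fails if it takes over 61 s, if anything falls off the work surface, if the arm or the gripper's body presses on something with over 40 N, if the wrist force passes 120 N, or if a joint passes its speed limit or range.

ROBOT

A 6-joint arm with a two-finger parallel gripper is mounted at the origin on a cart in front of the work surface, level with it; the furniture and walls round the work are solid. World frame = base frame: x ahead of the robot, y to its left, z up, the work surface at z = 0. Lengths are in m, angles in degrees, forces in N, time in s.
With the tool pointing down it reaches from about 0.35 to 0.875 m from the base axis. Payload 4.2 kg.
Tool frame: the origin (TCP) lies between the finger pads; the fingertips stand 14 mm ahead of it and the grasp point (between the pads) lies 5 mm behind it; z points along the fingers, y is the line along which they close (so a half turn about z gives the same grasp; the last joint's range is limited). The gripper opens to 87 mm and grips with 3 to 60 N. Pads are 19 mm wide; open, the fingers measure 117 mm over their backs; the gripper's body (75 mm by 190 mm) begins 51 mm behind the grasp point.
Start: joints at [85.119, 22.042, 0.453, 0, -68.411, -14.817], TCP at [0.211, 0.588, 0.237] pointing down, gripper open.
Joint ranges: [-179.83, 179.83], [-69.29, 118.12], [-61.27, 80.66], [-181.25, 117.63], [-171.15, -9.14], [-177.46, 177.46]. Speed limits (degrees/s): [159.86, 159.86, 180, 180, 180, 180].

INTERFACE

Orientations are given as a 3x3 rotation matrix whose columns are the frame's x, y, z axes.
In Python, from station import * gives the robot as it stands. The module is installed in compiled form; this text tells all that it offers.
- The arm moves only by the tool play_rows, never from a script. Its argument "steps" is a list of rows, each an object of numbers: "ax", "ay", "az": the turn, a rotation vector about the tool's x, y, z in degrees; "dx", "dy", "dz": the shift along the tool's x, y, z in mm; "claw": the finger opening in mm, from 0 to 87. A call has 1 to 20 rows; each row shifts and turns the commanded pose from where the row before left it, along the tool's axes as they then stand; what a row does not reach is not made up. A row lasts 1/10 s, in which the tool goes at most 50 mm and 8.59 degrees, less where a joint would pass 70% of its speed; a pose out of reach is approached as far as the arm can. A call with a gripper value outside its range is refused whole. The fingers move at their own pace and stop on an object; the grip force is fixed at half the most. Time passes only in rows, so rows that do not move let the fingers close. It gives the time, the measured TCP pose, the force, the opening and the grip force at its end, in the units of the state.
- sense(): the state, without advancing time (a new reading comes with each control period).
- capture(name): name is "side" or "top"; returns a dict with "frame" (384x512x3 uint8, blue, green, red), "range_z" (384x512 float32, m along the optical axis (not along the pixel's ray), 0 where there is no reading), "fx", "fy", "cx", "cy" (pixels), "xyz" and "rotation" of the camera in the world. Camera axes: x right, y down, z forward; pixel columns grow to the right and rows downward; lengths in m; the calibration is good to about 2 mm. A picture is of the moment at which its call begins.
- finish_job(): hands the job in; it is judged then, once.
The state is a dict: "time_s": time; "joints": joint angles; "joint_velocities": joint speeds; "effort": joint torques, N m; "tcp_pos": TCP position; "ee_rot": TCP orientation; "wrist_force": force on the tool from outside, world axes, zero at the start; "moment": the same for the moment, N m; "gripper_width": opening from 0.0 (shut) to 1.0 (fully open); "gripper_force": force on a finger pad.
Only numpy, scipy, OpenCV 4.12 (cv2) and the standard library are available. Lean on these libraries where they do the work, as an engineer would, in place of code of your own. Each camera call takes 0.05 s, during which the arm holds its last target. There are 200 camera calls.

## Working session

There is one attempt and no reset: what is moved stays moved. The work goes in short steps, Python scripts to look and compute and a tool call to move; the robot and the scene stay as the last step left them, time stands still between calls to the robot, and variables do not carry over. Pictures are saved under pics/ and viewed, at most 10 in all, crops included, and the job is handed in when it is done.

Besides the shell and the picture viewer there is one more tool, called after "Emit:" as name(argument=value, ...) on one line, values as JSON. play_rows: Moves the arm, as the interface text tells. Its arguments: {"type":"object","properties":{"steps":{"type":"array"}},"required":["steps"]}

```bash
mkdir -p pics; python3 - <<'E'
from station import *
import cv2,numpy as np
s=sense();print(s['time_s'],s['tcp_pos'],s['ee_rot'],s['gripper_width'],s['wrist_force'])
for n in('side','top'):
    c=capture(n);cv2.imwrite(f'pics/{n}0.png',c['frame']);np.savez(f'{n}0.npz',**c)
    print(n,c['fx'],c['fy'],c['cx'],c['cy'],c['xyz'],np.round(c['rotation'],4).tolist())
E
```

```text
0.0 [0.21046537 0.58789094 0.23545359] [[ 9.41408664e-01 -3.37267445e-01 -6.30185270e-04]
 [-3.37268013e-01 -9.41406317e-01 -2.10563466e-03]
 [ 1.16901626e-04  2.19480404e-03 -9.99997585e-01]] 1.0004385689667723 [-0.19904558  0.25164942  0.54524087]
side 492.9087598988668 492.9087598988668 265.64719167680335 197.9097318473083 [-0.31972507  0.05660573  1.55893853] [[0.2188, -0.8452, 0.4876], [-0.9757, -0.1937, 0.102], [0.0082, -0.4981, -0.8671]]
top 423.7533362209618 423.7533362209618 258.8218967980167 195.1322290331572 [0.30097511 0.20449758 1.31233111] [[0.0281, -0.986, 0.1645], [-0.9996, -0.0275, 0.0059], [-0.0013, -0.1646, -0.9864]]
```

View pics/top0.png

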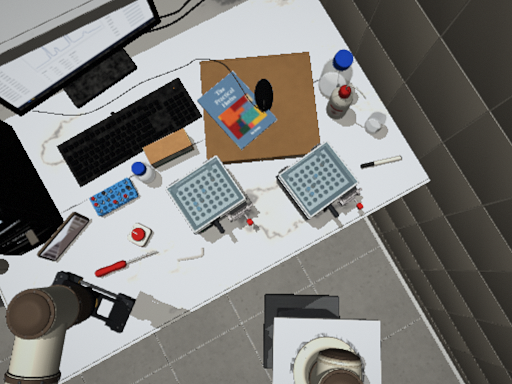

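View pics/side0.png

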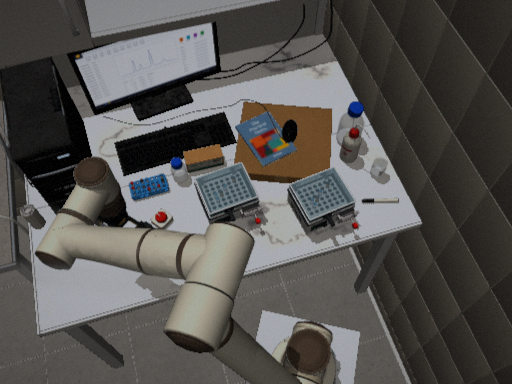

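Top view: the left heater's hood is near (208,195) with its red knob at (250,222). The right hood is near (319,180), knob at (360,206). The tabs are at about (221,228) and (336,210). Now I'll measure these.

```bash
cat > h.py <<'E'
import numpy as np,cv2
def load(f): return dict(np.load(f))
def ray(c,uv):
    uv=np.atleast_2d(uv);d=np.c_[(uv[:,0]-c['cx'])/c['fx'],(uv[:,1]-c['cy'])/c['fy'],np.ones(len(uv))]
    return d@c['rotation'].T
def plane(c,uv,z):
    d=ray(c,uv);return c['xyz']+d*((z-c['xyz'][2])/d[:,2])[:,None]
def cloud(c):
    v,u=np.mgrid[:384,:512];d=ray(c,np.c_[u.ravel(),v.ravel()])
    return (c['xyz']+d*c['range_z'].reshape(-1,1)).reshape(384,512,3)
def tri(c1,p1,c2,p2):
    A=[];b=[]
    P=np.zeros((3,3));q=np.zeros(3)
    for c,p in((c1,p1),(c2,p2)):
        d=ray(c,p)[0];d/=np.linalg.norm(d);M=np.eye(3)-np.outer(d,d);P+=M;q+=M@c['xyz']
    return np.linalg.solve(P,q)
def red(c):
    h=cv2.cvtColor(c['frame'],cv2.COLOR_BGR2HSV);return ((h[...,0]<8)|(h[...,0]>172))&(h[...,1]>130)&(h[...,2]>80)
E
python3 - <<'E'
from h import *
K={}
for n in('top','side'):
    c=load(n+'0.npz');P=cloud(c)
    m=((P[...,2]>.108)&(P[...,2]<.13)&(c['range_z']>0)).astype(np.uint8)
    k,l,st,ce=cv2.connectedComponentsWithStats(m)
    for i in range(1,k):
        if st[i,4]>600:
            v,u=np.where(l==i);w=plane(c,np.c_[u,v],.12)
            r=cv2.minAreaRect((w[:,:2]*1000).astype(np.float32));print(n,'hood',st[i],np.round(r[0],1),np.round(r[1],1),round(r[2],1),'zmed',np.median(P[v,u,2]),'mean',w.mean(0))
    k,l,st,ce=cv2.connectedComponentsWithStats(red(c).astype(np.uint8))
    for i in range(1,k):
        if st[i,4]>8: print(n,'red',st[i],ce[i],plane(c,ce[i],.059)[0])
t=load('top0.npz')['frame'];s=load('side0.npz')['frame']
a=cv2.resize(t[145:245,160:380],None,fx=3.6,fy=3.6,interpolation=cv2.INTER_CUBIC)[:300*2,:800]
cv2.imwrite('pics/tz.png',a)
E
```

```text
top hood [ 338    0  174  278 1193] [ 706.3 -257.5] [954.2  16.1] 30.0 zmed 0.11894396181840428 mean [ 0.6864732  -0.26883163  0.12      ]
top hood [  6   9 151 102 834] [903.9 754.8] [ 23.1 534.7] 38.5 zmed 0.11926132076841345 mean [0.9000018  0.76287325 0.12      ]
top hood [ 278  141   81   77 3293] [537.5  30.8] [194.7 177. ] 37.4 zmed 0.11974207962457362 mean [0.55136731 0.04255301 0.12      ]
top hood [ 165  156   80   77 3342] [482.8 353.2] [198.6 176.6] 35.8 zmed 0.1194469008473088 mean [0.4984519  0.36548777 0.12      ]
top red [340  85  11  10  83] [344.8313253   90.01204819] [ 0.85070686 -0.04754234  0.059     ]
top red [227  95  20  18 137] [237.64963504 104.32846715] [0.79442801 0.28583353 0.059     ]
top red [237 113   3   5  11] [238.27272727 115.27272727] [0.75887419 0.28261238 0.059     ]
top red [221 120  22  19 159] [233.82389937 128.30188679] [0.71651638 0.2947965  0.059     ]
top red [248 123   6   5  18] [250.5 125. ] [0.7285328 0.2437851 0.059    ]
top red [113 200   4   3   9] [114.66666667 201.11111111] [0.47991543 0.64274578 0.059     ]
top red [357 203   6 
[... 712 characters left out ...]
1192047811 mean [0.54958774 0.04439507 0.12      ]
side red [260 129  15  11  76] [267.28947368 134.14473684] [0.79708253 0.28803395 0.059     ]
side red [351 128   8   6  38] [354.15789474 130.60526316] [ 0.88804058 -0.03126359  0.059     ]
side red [252 143  14  15  91] [259.73626374 149.83516484] [0.71984101 0.29961336 0.059     ]
side red [273 149   4   3  10] [274.2 150. ] [0.73118203 0.24705154 0.059     ]
side red [155 212  11  10  79] [160.37974684 216.26582278] [0.37218226 0.56908843 0.059     ]
side red [255 218   6   6  26] [257.65384615 220.23076923] [0.43165203 0.24048886 0.059     ]
side red [353 223   5   5  22] [355.09090909 224.95454545] [ 0.48804592 -0.08727342  0.059     ]
```

View pics/tz.png

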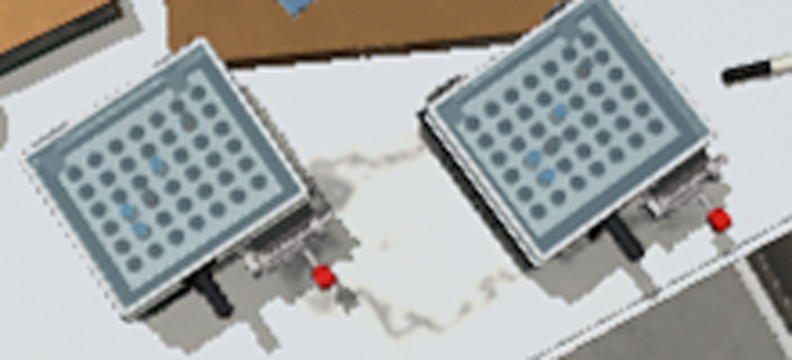

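```bash
python3 - <<'E'
from h import *
T,S=load('top0.npz'),load('side0.npz')
kn={'L':((249.41,221.41),(257.65,220.23)),'R':((359.44,205.41),(355.09,224.95))}
for u,(a,b) in kn.items(): print(u,'knob tri',tri(T,a,S,b))
for n,c in(('top',T),('side',S)):
    P=cloud(c)
    m=((P[...,2]>.108)&(P[...,2]<.13)&(c['range_z']>0)).astype(np.uint8)
    m=cv2.morphologyEx(m,cv2.MORPH_OPEN,cv2.getStructuringElement(cv2.MORPH_ELLIPSE,(13,13)))
    k,l,st,ce=cv2.connectedComponentsWithStats(m)
    for i in range(1,k):
        if st[i,4]>600:
            v,u=np.where(l==i);w=plane(c,np.c_[u,v],.12);g=w[:,:2]-w[:,:2].mean(0)
            r=cv2.minAreaRect((w[:,:2]*1000).astype(np.float32))
            a=np.radians(r[2] );R=np.array([[np.cos(a),-np.sin(a)],[np.sin(a),np.cos(a)]])
            o=w[:,:2].mean(0)-R@[-.004,0]
            print(n,'rect',np.round(r[0],1),np.round(r[1],1),r[2],'centroid',w.mean(0)[:2],'origin',o,'knob pred',o+R@[-.137,-.062],'tab',o+R@[-.112,.02])
    # dark tab pixels
    h=c['frame'].max(2)
    k,l,st,ce=cv2.connectedComponentsWithStats(((h<45)&(P[...,2]>.085)&(P[...,2]<.125)).astype(np.uint8))
    for i in range(1,k):
        if 25<st[i,4]<400:
            w=plane(c,ce[i],.108)[0]
            if .3<w[0]<.6 and -.1<w[1]<.5: print(n,'dark',st[i],w)
E
```

```text
L knob tri [0.42944904 0.23872394 0.0639602 ]
R knob tri [ 0.48653635 -0.08763694  0.06248089]
top rect [552.9  42.4] [155.9 177. ] 37.586273193359375 centroid [0.55249314 0.0457368 ] origin [0.55566289 0.04817662] knob pred [ 0.48491641 -0.08451828] tab [ 0.45471097 -0.00428966]
top rect [499.4 365.2] [157.4 176.5] 35.8552131652832 centroid [0.4982019  0.36694998] origin [0.5014439  0.36929294] knob pred [0.42672125 0.23879571] tab [0.39895315 0.31990017]
top dark [326 204  13  13  41] [ 4.64880689e-01 -1.39221738e-04  1.08000000e-01]
top dark [211 217  13  16  60] [0.41391758 0.3269839  0.108     ]
side rect [499.6 366.6] [160.5 176. ] 36.81703567504883 centroid [0.49712776 0.36338393] origin [0.50032997 0.36578098] knob pred [0.4278084  0.23404783] tab [0.39868278 0.31467474]
side rect [554.2  45.7] [155.  171.4] 42.174381256103516 centroid [0.54493918 0.04785377] origin [0.5479036  0.05053932] knob pred [ 0.48799837 -0.08738951] tab [ 0.45147207 -0.00983418]
side dark [211 199  45  22 134] [0.42465158 0.32701176 0.108     ]
side dark [315 204  37  22  98] [0.47589862 0.00122864 0.108     ]
```

```bash
cat >> h.py <<'E'
U={'L':((.503,.3685),35.8),'R':((.557,.0448),37.4)}
def pt(u,p):
    o,y=U[u];y=np.radians(y);return np.array([o[0]+p[0]*np.cos(y)-p[1]*np.sin(y),o[1]+p[0]*np.sin(y)+p[1]*np.cos(y),p[2]])
def go(s,u,p):  # deltas in tool frame to TCP target p (unit coords, m)
    R=np.array(s['ee_rot']);d=R.T@(pt(u,p)-s['tcp_pos'])*1000
    uy=np.degrees(np.arctan2(R[1,1],R[0,1]));e=(U[u][1]+90-uy+90)%180-90
    print(u,p,'dxyz mm',d.round(1),'az',-round(e,2),'j',np.round(s['joints'],1))
def st(s):print(round(s['time_s'],2),np.round(s['tcp_pos'],4),'F',np.round(s['wrist_force'],1),'w',round(s['gripper_width']*87,1),'gf',s['gripper_force'])
E
echo
```

Emit:
play_rows(steps=[{"az": -8, "claw": 50}, {"az": -8, "claw": 50}, {"az": -8, "claw": 50}, {"az": -8, "claw": 50}, {"az": -8, "claw": 50}, {"az": -8, "claw": 50}, {"az": -7.5, "claw": 50}])

```text
invalid input at $.steps[0]: expected keys ax, ay, az, dx, dy, dz, claw
```

```bash
python3 - <<'E'
from station import *
from h import *
s=sense();st(s);go(s,'L',(-.112,.02,.17));print(np.round(s['ee_rot'],3))
E
```

```text
0.1 [0.2105 0.588  0.2356] F [-0.8 -0.5  0.9] w 86.7 gf 0.0
L (-0.112, 0.02, 0.17) dxyz mm [269.5 188.8  66. ] az -55.51 j [ 85.1  22.1   0.4  -0.  -68.4 -14.8]
[[ 0.941 -0.337 -0.001]
 [-0.337 -0.941 -0.002]
 [ 0.     0.002 -1.   ]]
```

Emit:
play_rows(steps=[{"ax": 0, "ay": 0, "az": -8, "dx": 0, "dy": 0, "dz": 0, "claw": 50}, {"ax": 0, "ay": 0, "az": -8, "dx": 0, "dy": 0, "dz": 0, "claw": 50}, {"ax": 0, "ay": 0, "az": -8, "dx": 0, "dy": 0, "dz": 0, "claw": 50}, {"ax": 0, "ay": 0, "az": -8, "dx": 0, "dy": 0, "dz": 0, "claw": 50}, {"ax": 0, "ay": 0, "az": -8, "dx": 0, "dy": 0, "dz": 0, "claw": 50}, {"ax": 0, "ay": 0, "az": -8, "dx": 0, "dy": 0, "dz": 0, "claw": 50}, {"ax": 0, "ay": 0, "az": -7.5, "dx": 0, "dy": 0, "dz": 0, "claw": 50}])

```text
time_s: 0.8
tcp_pos: [0.2105, 0.5881, 0.2359]
ee_rot: [[0.808, 0.589, -0.0], [0.589, -0.808, -0.001], [-0.001, 0.001, -1.0]]
wrist_force: [-0.0, -0.8, -0.8]
gripper_width: 0.585
gripper_force: 0.0
```

```bash
python3 - <<'E'
from station import *
from h import *
s=sense();st(s);go(s,'L',(-.112,.02,.17));print(np.round(s['ee_rot'],3))
E
```

```text
0.8 [0.2105 0.5881 0.2359] F [-0.  -0.8 -0.8] w 50.9 gf 0.0
L (-0.112, 0.02, 0.17) dxyz mm [ -5.  329.1  66.2] az 0.32 j [ 85.1  22.1   0.4  -0.  -68.4  41. ]
[[ 0.808  0.589 -0.   ]
 [ 0.589 -0.808 -0.001]
 [-0.001  0.001 -1.   ]]
```

Emit:
play_rows(steps=[{"ax": 0, "ay": 0, "az": 0.3, "dx": 0, "dy": 45, "dz": 0, "claw": 50}, {"ax": 0, "ay": 0, "az": 0, "dx": -1, "dy": 45, "dz": 0, "claw": 50}, {"ax": 0, "ay": 0, "az": 0, "dx": -1, "dy": 45, "dz": 0, "claw": 50}, {"ax": 0, "ay": 0, "az": 0, "dx": -1, "dy": 45, "dz": 0, "claw": 50}, {"ax": 0, "ay": 0, "az": 0, "dx": -1, "dy": 45, "dz": 0, "claw": 50}, {"ax": 0, "ay": 0, "az": 0, "dx": -1, "dy": 45, "dz": 20, "claw": 45}, {"ax": 0, "ay": 0, "az": 0, "dx": 0, "dy": 40, "dz": 23, "claw": 45}, {"ax": 0, "ay": 0, "az": 0, "dx": 0, "dy": 19, "dz": 23, "claw": 45}, {"ax": 0, "ay": 0, "az": 0, "dx": 0, "dy": 0, "dz": 0, "claw": 45}, {"ax": 0, "ay": 0, "az": 0, "dx": 0, "dy": 0, "dz": 0, "claw": 45}, {"ax": 0, "ay": 0, "az": 0, "dx": 0, "dy": 0, "dz": 0, "claw": 45}])

```text
time_s: 1.9
tcp_pos: [0.398, 0.3191, 0.1715]
ee_rot: [[0.813, 0.582, 0.001], [0.582, -0.813, 0.002], [0.002, -0.0, -1.0]]
wrist_force: [-0.2, 0.3, 1.2]
gripper_width: 0.515
gripper_force: 0.0
```

```bash
python3 - <<'E'
from station import *
from h import *
s=sense();st(s);go(s,'L',(-.112,.02,.098))
E
```

```text
1.9 [0.398  0.3191 0.1715] F [-0.2  0.3  1.2] w 44.8 gf 0.0
L (-0.112, 0.02, 0.098) dxyz mm [ 1.9  1.4 73.5] az -0.23 j [ 57.   14.3 -21.    0.  -54.5  68.6]
```

Emit:
play_rows(steps=[{"ax": 0, "ay": 0, "az": 0, "dx": 2, "dy": 1.5, "dz": 25, "claw": 45}, {"ax": 0, "ay": 0, "az": 0, "dx": 0, "dy": 0, "dz": 25, "claw": 45}, {"ax": 0, "ay": 0, "az": 0, "dx": 0, "dy": 0, "dz": 15, "claw": 45}, {"ax": 0, "ay": 0, "az": 0, "dx": 0, "dy": 0, "dz": 8, "claw": 45}, {"ax": 0, "ay": 0, "az": 0, "dx": 0, "dy": 0, "dz": 0, "claw": 30}, {"ax": 0, "ay": 0, "az": 0, "dx": 0, "dy": 0, "dz": 0, "claw": 20}, {"ax": 0, "ay": 0, "az": 0, "dx": 0, "dy": 0, "dz": 0, "claw": 5}, {"ax": 0, "ay": 0, "az": 0, "dx": 0, "dy": 0, "dz": 0, "claw": 5}, {"ax": 0, "ay": 0, "az": 0, "dx": 0, "dy": 0, "dz": 0, "claw": 5}])

```text
time_s: 2.8
tcp_pos: [0.4002, 0.3186, 0.0982]
ee_rot: [[0.814, 0.581, 0.001], [0.58, -0.814, 0.002], [0.002, -0.002, -1.0]]
wrist_force: [-6.0, 3.9, 4.9]
gripper_width: 0.159
gripper_force: 30.0
```

```bash
python3 - <<'E'
from station import *
from h import *
s=sense();st(s);go(s,'L',(-.112,.02,.098))
# lift deltas
p=None
for a in np.radians(np.arange(0,51,5)):
    b=a+np.arcsin(14/187);q=np.array([74-187*np.cos(b),88+187*np.sin(b)])
    if p is not None: print((q-p).round(1))
    p=q
E
```

```text
2.8 [0.4002 0.3186 0.0982] F [-6.   3.9  4.9] w 13.8 gf 30.029610358178616
L (-0.112, 0.02, 0.098) dxyz mm [ 0.5 -0.3  0.2] az -0.31 j [ 56.7  19.7 -25.9  -0.1 -44.2  68.8]
[ 1.9 16.2]
[ 3.3 16. ]
[ 4.7 15.6]
[ 6.1 15.1]
[ 7.4 14.6]
[ 8.6 13.9]
[ 9.8 13.1]
[10.9 12.2]
[11.9 11.2]
[12.8 10.1]
```

Emit:
play_rows(steps=[{"ax": 0, "ay": 0, "az": 0, "dx": 1, "dy": -0.5, "dz": -8, "claw": 5}, {"ax": 0, "ay": 0, "az": 0, "dx": 1, "dy": -0.5, "dz": -8, "claw": 5}, {"ax": 0, "ay": 0, "az": 0, "dx": 1.6, "dy": 0, "dz": -8, "claw": 5}, {"ax": 0, "ay": 0, "az": 0, "dx": 1.6, "dy": 0, "dz": -8, "claw": 5}, {"ax": 0, "ay": 0, "az": 0, "dx": 2.4, "dy": 0, "dz": -7.8, "claw": 5}, {"ax": 0, "ay": 0, "az": 0, "dx": 2.4, "dy": 0, "dz": -7.8, "claw": 5}, {"ax": 0, "ay": 0, "az": 0, "dx": 3, "dy": 0, "dz": -7.5, "claw": 5}, {"ax": 0, "ay": 0, "az": 0, "dx": 3, "dy": 0, "dz": -7.5, "claw": 5}, {"ax": 0, "ay": 0, "az": 0, "dx": 3.7, "dy": 0, "dz": -7.3, "claw": 5}, {"ax": 0, "ay": 0, "az": 0, "dx": 3.7, "dy": 0, "dz": -7.3, "claw": 5}])

```text
time_s: 3.8
tcp_pos: [0.4183, 0.3318, 0.175]
ee_rot: [[0.814, 0.581, -0.002], [0.581, -0.814, -0.001], [-0.002, 0.0, -1.0]]
wrist_force: [-2.6, 0.8, -5.0]
gripper_width: 0.16
gripper_force: 30.0
```

Emit:
play_rows(steps=[{"ax": 0, "ay": 0, "az": 0, "dx": 4.3, "dy": 0, "dz": -7, "claw": 5}, {"ax": 0, "ay": 0, "az": 0, "dx": 4.3, "dy": 0, "dz": -7, "claw": 5}, {"ax": 0, "ay": 0, "az": 0, "dx": 5, "dy": 0, "dz": -6.5, "claw": 5}, {"ax": 0, "ay": 0, "az": 0, "dx": 5, "dy": 0, "dz": -6.5, "claw": 5}, {"ax": 0, "ay": 0, "az": 0, "dx": 5.5, "dy": 0, "dz": -6, "claw": 5}, {"ax": 0, "ay": 0, "az": 0, "dx": 5.5, "dy": 0, "dz": -6, "claw": 5}, {"ax": 0, "ay": 0, "az": 0, "dx": 6, "dy": 0, "dz": -5.6, "claw": 5}, {"ax": 0, "ay": 0, "az": 0, "dx": 6, "dy": 0, "dz": -5.6, "claw": 5}, {"ax": 0, "ay": 0, "az": 0, "dx": 6.4, "dy": 0, "dz": -5, "claw": 5}, {"ax": 0, "ay": 0, "az": 0, "dx": 6.4, "dy": 0, "dz": -5, "claw": 5}, {"ax": 0, "ay": 0, "az": 0, "dx": 0, "dy": 0, "dz": 0, "claw": 5}, {"ax": 0, "ay": 0, "az": 0, "dx": 0, "dy": 0, "dz": 0, "claw": 5}])

```text
time_s: 5.0
tcp_pos: [0.4634, 0.3643, 0.2363]
ee_rot: [[0.814, 0.581, 0.002], [0.581, -0.814, 0.002], [0.002, -0.0, -1.0]]
wrist_force: [-5.1, 0.3, 3.5]
gripper_width: 0.159
gripper_force: 30.0
```

```bash
python3 - <<'E'
from station import *
from h import *
s=sense();st(s);go(s,'L',(-.0351,.02,.2359))
E
```

```text
5.0 [0.4634 0.3643 0.2363] F [-5.1  0.3  3.5] w 13.8 gf 30.000653103925288
L (-0.0351, 0.02, 0.2359) dxyz mm [-0.6 -0.2  0.4] az -0.28 j [ 53.9  18.5  -4.9   0.  -66.5  71.6]
```

Emit:
play_rows(steps=[{"ax": 0, "ay": 0, "az": 0, "dx": 0, "dy": 0, "dz": 0, "claw": 45}, {"ax": 0, "ay": 0, "az": 0, "dx": 0, "dy": 0, "dz": 0, "claw": 45}, {"ax": 0, "ay": 0, "az": 0, "dx": 0, "dy": 0, "dz": 0, "claw": 45}, {"ax": 0, "ay": 0, "az": 0, "dx": 0, "dy": 0, "dz": -15, "claw": 45}, {"ax": 0, "ay": 0, "az": 0, "dx": 0, "dy": 0, "dz": -30, "claw": 45}, {"ax": 0, "ay": 0, "az": 0, "dx": -20, "dy": 0, "dz": -20, "claw": 45}, {"ax": 0, "ay": 0, "az": 0, "dx": -35, "dy": 0, "dz": 0, "claw": 45}, {"ax": 0, "ay": 0, "az": 0, "dx": -35, "dy": 0, "dz": 0, "claw": 45}, {"ax": 0, "ay": 0, "az": 0, "dx": 0, "dy": 0, "dz": 0, "claw": 45}, {"ax": 0, "ay": 0, "az": 0, "dx": 0, "dy": 0, "dz": 0, "claw": 45}])

```text
time_s: 6.0
tcp_pos: [0.39, 0.3114, 0.3009]
ee_rot: [[0.814, 0.581, 0.002], [0.581, -0.814, 0.002], [0.003, -0.0, -1.0]]
wrist_force: [0.5, 1.2, 0.6]
gripper_width: 0.518
gripper_force: 0.0
```

```bash
cat > hood.py <<'E'
from station import *
from h import *
import sys
def meas(u,save=None):
    s=sense();st(s)
    for n in('top','side'):
        c=capture(n)
        if save: cv2.imwrite(f'pics/{save}{n}.png',c['frame'])
        P=cloud(c);o,y=U[u];y=np.radians(y);d=P-np.array([*o,0])
        x=d[...,0]*np.cos(y)+d[...,1]*np.sin(y);yy=-d[...,0]*np.sin(y)+d[...,1]*np.cos(y)
        m=(abs(yy)<.075)&(x>-.06)&(x<.06)&(c['range_z']>0)&(P[...,2]<.27)&(P[...,2]>.08)
        X=x[m];Z=P[...,2][m]
        print(n,m.sum(),[(round(a,2),round(float(np.percentile(Z[(X>a)&(X<a+.02)],90)),3)) for a in(-.06,-.04,-.02,0,.02,.04) if ((X>a)&(X<a+.02)).sum()>5])
meas(sys.argv[1],sys.argv[2] if len(sys.argv)>2 else None)
E
python3 hood.py L l1
```

```text
6.0 [0.39   0.3114 0.3009] F [0.5 1.2 0.6] w 45.1 gf 0.0
top 880 [(-0.06, 0.181), (-0.04, 0.174), (-0.02, 0.165), (0, 0.156), (0.02, 0.147), (0.04, 0.138)]
side 74 [(-0.06, 0.175), (-0.04, 0.169), (-0.02, 0.166)]
```

View pics/l1top.png

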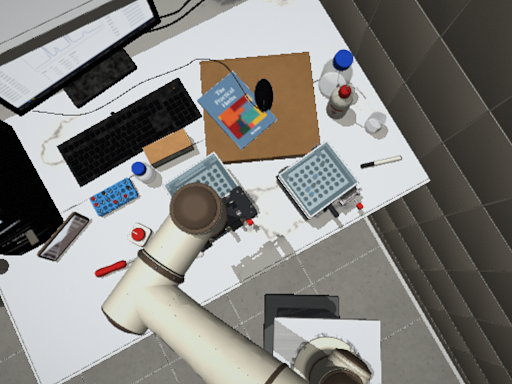

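Depth shows hood L sloping about 24° and falling 0.7 s after release. The arm covers much of it, so I'll confirm while moving to the right unit.

```bash
python3 - <<'E'
from station import *
from h import *
s=sense();go(s,'R',(-.112,.02,.17))
E
```

```text
R (-0.112, 0.02, 0.17) dxyz mm [-132.4  297.9  130. ] az -1.91 j [ 57.3   7.3 -10.5   0.  -72.2  68.2]
```

Emit:
play_rows(steps=[{"ax": 0, "ay": 0, "az": -1.9, "dx": -15, "dy": 35, "dz": 0, "claw": 45}, {"ax": 0, "ay": 0, "az": 0, "dx": -15, "dy": 35, "dz": 0, "claw": 45}, {"ax": 0, "ay": 0, "az": 0, "dx": -15, "dy": 35, "dz": 0, "claw": 45}, {"ax": 0, "ay": 0, "az": 0, "dx": -15, "dy": 35, "dz": 0, "claw": 45}, {"ax": 0, "ay": 0, "az": 0, "dx": -15, "dy": 35, "dz": 10, "claw": 45}, {"ax": 0, "ay": 0, "az": 0, "dx": -15, "dy": 35, "dz": 20, "claw": 45}, {"ax": 0, "ay": 0, "az": 0, "dx": -15, "dy": 35, "dz": 25, "claw": 45}, {"ax": 0, "ay": 0, "az": 0, "dx": -15, "dy": 35, "dz": 25, "claw": 45}, {"ax": 0, "ay": 0, "az": 0, "dx": -12, "dy": 18, "dz": 25, "claw": 45}, {"ax": 0, "ay": 0, "az": 0, "dx": 0, "dy": 0, "dz": 25, "claw": 45}, {"ax": 0, "ay": 0, "az": 0, "dx": 0, "dy": 0, "dz": 0, "claw": 45}, {"ax": 0, "ay": 0, "az": 0, "dx": 0, "dy": 0, "dz": 0, "claw": 45}])

```text
time_s: 7.3
tcp_pos: [0.4658, -0.0057, 0.17]
ee_rot: [[0.794, 0.608, -0.0], [0.608, -0.794, -0.001], [-0.001, 0.001, -1.0]]
wrist_force: [1.1, 0.1, 0.8]
gripper_width: 0.519
gripper_force: 0.0
```

```bash
python3 hood.py L l2;python3 - <<'E'
from station import *
from h import *
s=sense();st(s);go(s,'R',(-.112,.02,.098))
E
```

```text
7.3 [ 0.4658 -0.0057  0.17  ] F [1.1 0.1 0.8] w 45.2 gf 0.0
top 2156 [(-0.06, 0.123), (-0.04, 0.122), (-0.02, 0.122), (0, 0.122), (0.02, 0.122), (0.04, 0.123)]
side 1321 [(-0.06, 0.126), (-0.04, 0.126), (-0.02, 0.126), (0, 0.126), (0.02, 0.126), (0.04, 0.127)]
7.4 [ 0.4662 -0.0051  0.1712] F [ 0.8 -0.3 -0.5] w 45.0 gf 0.0
R (-0.112, 0.02, 0.098) dxyz mm [-9.8 -4.6 73.2] az 0.06 j [ 19.4  10.2 -26.7   0.  -53.  108. ]
```

View pics/l2top.png

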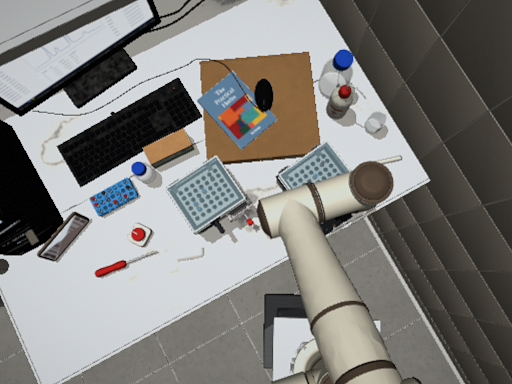

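The left hood has sunk fully shut: level near (208,195), knob still in its notch at (250,222). So L is the worn one. Next I'll lift R.

Emit:
play_rows(steps=[{"ax": 0, "ay": 0, "az": 0, "dx": -9.8, "dy": -4.5, "dz": 10, "claw": 45}, {"ax": 0, "ay": 0, "az": 0, "dx": 0, "dy": 0, "dz": 20, "claw": 45}, {"ax": 0, "ay": 0, "az": 0, "dx": 0, "dy": 0, "dz": 20, "claw": 45}, {"ax": 0, "ay": 0, "az": 0, "dx": 0, "dy": 0, "dz": 15, "claw": 45}, {"ax": 0, "ay": 0, "az": 0, "dx": 0, "dy": 0, "dz": 8, "claw": 45}, {"ax": 0, "ay": 0, "az": 0, "dx": 0, "dy": 0, "dz": 0, "claw": 30}, {"ax": 0, "ay": 0, "az": 0, "dx": 0, "dy": 0, "dz": 0, "claw": 20}, {"ax": 0, "ay": 0, "az": 0, "dx": 0, "dy": 0, "dz": 0, "claw": 5}, {"ax": 0, "ay": 0, "az": 0, "dx": 0, "dy": 0, "dz": 0, "claw": 5}, {"ax": 0, "ay": 0, "az": 0, "dx": 0, "dy": 0, "dz": 0, "claw": 5}])

```text
time_s: 8.4
tcp_pos: [0.4543, -0.0079, 0.0974]
ee_rot: [[0.795, 0.607, 0.001], [0.607, -0.795, 0.001], [0.001, -0.0, -1.0]]
wrist_force: [-1.8, 5.6, 4.9]
gripper_width: 0.156
gripper_force: 30.0
```

```bash
python3 - <<'E'
from station import *
from h import *
s=sense();st(s);go(s,'R',(-.112,.02,.098))
E
```

```text
8.4 [ 0.4543 -0.0079  0.0974] F [-1.8  5.6  4.9] w 13.6 gf 30.021762130782008
R (-0.112, 0.02, 0.098) dxyz mm [ 1.5  0.5 -0.6] az -0.01 j [ 19.6  15.  -33.6  -0.  -41.4 107.8]
```

Emit:
play_rows(steps=[{"ax": 0, "ay": 0, "az": 0, "dx": 1, "dy": -0.5, "dz": -8, "claw": 5}, {"ax": 0, "ay": 0, "az": 0, "dx": 1, "dy": -0.5, "dz": -8, "claw": 5}, {"ax": 0, "ay": 0, "az": 0, "dx": 1.6, "dy": 0, "dz": -8, "claw": 5}, {"ax": 0, "ay": 0, "az": 0, "dx": 1.6, "dy": 0, "dz": -8, "claw": 5}, {"ax": 0, "ay": 0, "az": 0, "dx": 2.4, "dy": 0, "dz": -7.8, "claw": 5}, {"ax": 0, "ay": 0, "az": 0, "dx": 2.4, "dy": 0, "dz": -7.8, "claw": 5}, {"ax": 0, "ay": 0, "az": 0, "dx": 3, "dy": 0, "dz": -7.5, "claw": 5}, {"ax": 0, "ay": 0, "az": 0, "dx": 3, "dy": 0, "dz": -7.5, "claw": 5}, {"ax": 0, "ay": 0, "az": 0, "dx": 3.7, "dy": 0, "dz": -7.3, "claw": 5}, {"ax": 0, "ay": 0, "az": 0, "dx": 3.7, "dy": 0, "dz": -7.3, "claw": 5}])

```text
time_s: 9.4
tcp_pos: [0.4716, 0.0056, 0.1738]
ee_rot: [[0.795, 0.607, -0.002], [0.607, -0.795, -0.003], [-0.003, 0.001, -1.0]]
wrist_force: [4.5, -6.1, -8.2]
gripper_width: 0.16
gripper_force: 30.0
```

Emit:
play_rows(steps=[{"ax": 0, "ay": 0, "az": 0, "dx": 4.3, "dy": 0, "dz": -7, "claw": 5}, {"ax": 0, "ay": 0, "az": 0, "dx": 4.3, "dy": 0, "dz": -7, "claw": 5}, {"ax": 0, "ay": 0, "az": 0, "dx": 5, "dy": 0, "dz": -6.5, "claw": 5}, {"ax": 0, "ay": 0, "az": 0, "dx": 5, "dy": 0, "dz": -6.5, "claw": 5}, {"ax": 0, "ay": 0, "az": 0, "dx": 5.5, "dy": 0, "dz": -6, "claw": 5}, {"ax": 0, "ay": 0, "az": 0, "dx": 5.5, "dy": 0, "dz": -6, "claw": 5}, {"ax": 0, "ay": 0, "az": 0, "dx": 6, "dy": 0, "dz": -5.6, "claw": 5}, {"ax": 0, "ay": 0, "az": 0, "dx": 6, "dy": 0, "dz": -5.6, "claw": 5}, {"ax": 0, "ay": 0, "az": 0, "dx": 6.4, "dy": 0, "dz": -5, "claw": 5}, {"ax": 0, "ay": 0, "az": 0, "dx": 6.4, "dy": 0, "dz": -5, "claw": 5}, {"ax": 0, "ay": 0, "az": 0, "dx": 0, "dy": 0, "dz": 0, "claw": 5}, {"ax": 0, "ay": 0, "az": 0, "dx": 0, "dy": 0, "dz": 0, "claw": 5}])

```text
time_s: 10.6
tcp_pos: [0.5134, 0.0375, 0.2344]
ee_rot: [[0.795, 0.607, -0.006], [0.607, -0.795, -0.005], [-0.008, 0.0, -1.0]]
wrist_force: [-0.9, -6.3, -0.8]
gripper_width: 0.159
gripper_force: 30.0
```

```bash
python3 - <<'E'
from station import *
from h import *
s=sense();st(s);go(s,'R',(-.0351,.02,.2359))
E
```

```text
10.6 [0.5134 0.0375 0.2344] F [-0.9 -6.3 -0.8] w 13.9 gf 30.00022146385163
R (-0.0351, 0.02, 0.2359) dxyz mm [ 4.   0.7 -1.6] az -0.03 j [ 22.3  11.6 -14.8   0.2 -64.  105. ]
```

Emit:
play_rows(steps=[{"ax": 0, "ay": 0, "az": 0, "dx": 0, "dy": 0, "dz": 0, "claw": 45}, {"ax": 0, "ay": 0, "az": 0, "dx": 0, "dy": 0, "dz": 0, "claw": 45}, {"ax": 0, "ay": 0, "az": 0, "dx": 0, "dy": 0, "dz": 0, "claw": 45}, {"ax": 0, "ay": 0, "az": 0, "dx": 0, "dy": 0, "dz": -15, "claw": 45}, {"ax": 0, "ay": 0, "az": 0, "dx": 0, "dy": 0, "dz": -30, "claw": 45}, {"ax": 0, "ay": 0, "az": 0, "dx": -20, "dy": 0, "dz": -20, "claw": 45}, {"ax": 0, "ay": 0, "az": 0, "dx": -35, "dy": 0, "dz": 0, "claw": 45}, {"ax": 0, "ay": 0, "az": 0, "dx": -35, "dy": -35, "dz": 0, "claw": 45}, {"ax": 0, "ay": 0, "az": 0, "dx": 0, "dy": -40, "dz": 0, "claw": 45}, {"ax": 0, "ay": 0, "az": 0, "dx": 0, "dy": -40, "dz": 0, "claw": 45}, {"ax": 0, "ay": 0, "az": 0, "dx": 0, "dy": -40, "dz": 0, "claw": 45}, {"ax": 0, "ay": 0, "az": 0, "dx": 0, "dy": 0, "dz": 0, "claw": 45}, {"ax": 0, "ay": 0, "az": 0, "dx": 0, "dy": 0, "dz": 0, "claw": 45}])

```text
time_s: 11.9
tcp_pos: [0.3494, 0.1093, 0.2999]
ee_rot: [[0.792, 0.61, 0.001], [0.61, -0.792, 0.001], [0.002, -0.0, -1.0]]
wrist_force: [0.7, 0.3, 0.0]
gripper_width: 0.519
gripper_force: 0.0
```

```bash
python3 hood.py R r1;python3 - <<'E'
from station import *
from h import *
s=sense();st(s);go(s,'L',(-.137,-.062,.13))
E
```

```text
11.9 [0.3494 0.1093 0.2999] F [0.7 0.3 0. ] w 45.1 gf 0.0
top 2328 [(-0.06, 0.217), (-0.04, 0.215), (-0.02, 0.224), (0, 0.217), (0.02, 0.194), (0.04, 0.171)]
side 890 [(-0.06, 0.209), (-0.04, 0.213), (-0.02, 0.225), (0, 0.22), (0.02, 0.198), (0.04, 0.178)]
12.0 [0.3501 0.1082 0.2995] F [-0.1 -0.3 -0.8] w 44.7 gf 0.0
L (-0.137, -0.062, 0.13) dxyz mm [140.8 -55.8 169.6] az 1.57 j [ 43.   -7.3 -25.1   0.  -72.2  84.3]
```

View pics/r1top.png

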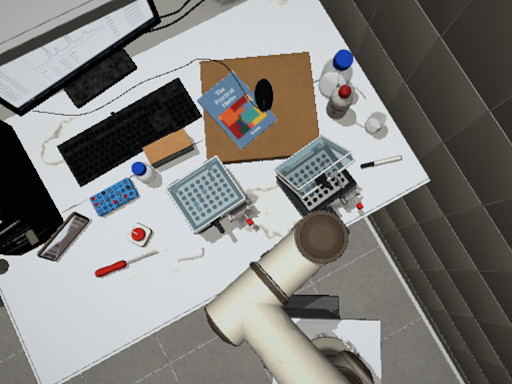

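R stands at about 49° (hood near (315,165)) and its knob hasn't moved, at (360,206). I'll go to L's knob.

Emit:
play_rows(steps=[{"ax": 0, "ay": 0, "az": 1.6, "dx": 28, "dy": -14, "dz": 10, "claw": 45}, {"ax": 0, "ay": 0, "az": 0, "dx": 28, "dy": -14, "dz": 25, "claw": 45}, {"ax": 0, "ay": 0, "az": 0, "dx": 28, "dy": -14, "dz": 35, "claw": 45}, {"ax": 0, "ay": 0, "az": 0, "dx": 28, "dy": -14, "dz": 35, "claw": 45}, {"ax": 0, "ay": 0, "az": 0, "dx": 28, "dy": 0, "dz": 35, "claw": 45}, {"ax": 0, "ay": 0, "az": 0, "dx": 0, "dy": 0, "dz": 30, "claw": 45}, {"ax": 0, "ay": 0, "az": 0, "dx": 0, "dy": 0, "dz": 0, "claw": 45}, {"ax": 0, "ay": 0, "az": 0, "dx": 0, "dy": 0, "dz": 0, "claw": 45}])

```text
time_s: 12.8
tcp_pos: [0.4306, 0.2351, 0.1293]
ee_rot: [[0.812, 0.584, -0.001], [0.584, -0.812, -0.002], [-0.001, 0.001, -1.0]]
wrist_force: [1.1, -0.6, 0.9]
gripper_width: 0.521
gripper_force: 0.0
```

```bash
python3 - <<'E'
from station import *
from h import *
s=sense();st(s);go(s,'L',(-.137,-.062,.064))
R=np.array(s['ee_rot']);print(R.T@(np.array([.4294,.2387,.064])-s['tcp_pos'])*1000)
E
```

```text
12.8 [0.4306 0.2351 0.1293] F [ 1.1 -0.6  0.9] w 45.3 gf 0.0
L (-0.137, -0.062, 0.064) dxyz mm [-0.2 -3.9 65.3] az -0.1 j [ 47.7  15.6 -26.6   0.  -47.9  78. ]
[ 1.20163228 -3.68132713 65.28340763]
```

Emit:
play_rows(steps=[{"ax": 0, "ay": 0, "az": 0, "dx": 0.5, "dy": -3.5, "dz": 20, "claw": 45}, {"ax": 0, "ay": 0, "az": 0, "dx": 0, "dy": 0, "dz": 20, "claw": 45}, {"ax": 0, "ay": 0, "az": 0, "dx": 0, "dy": 0, "dz": 15, "claw": 45}, {"ax": 0, "ay": 0, "az": 0, "dx": 0, "dy": 0, "dz": 10, "claw": 45}, {"ax": 0, "ay": 0, "az": 0, "dx": 0, "dy": 0, "dz": 0, "claw": 30}, {"ax": 0, "ay": 0, "az": 0, "dx": 0, "dy": 0, "dz": 0, "claw": 20}, {"ax": 0, "ay": 0, "az": 0, "dx": 0, "dy": 0, "dz": 0, "claw": 5}, {"ax": 0, "ay": 0, "az": 0, "dx": 0, "dy": 0, "dz": 0, "claw": 5}, {"ax": 0, "ay": 0, "az": 0, "dx": 0, "dy": 0, "dz": 0, "claw": 5}])

```text
time_s: 13.7
tcp_pos: [0.4287, 0.2391, 0.0651]
ee_rot: [[0.811, 0.586, 0.001], [0.586, -0.811, -0.0], [0.001, 0.001, -1.0]]
wrist_force: [2.1, -3.4, 0.7]
gripper_width: 0.17
gripper_force: 30.0
```

```bash
python3 - <<'E'
from station import *
from h import *
s=sense();st(s);go(s,'L',(-.137,-.062,.064))
E
```

```text
13.7 [0.4287 0.2391 0.0651] F [ 2.1 -3.4  0.7] w 14.8 gf 29.997326731681824
L (-0.137, -0.062, 0.064) dxyz mm [-1.   0.5  1.1] az 0.05 j [ 48.2  20.9 -30.7   0.1 -38.3  77.6]
```

Emit:
play_rows(steps=[{"ax": 0, "ay": 0, "az": 0, "dx": 0, "dy": 2, "dz": 0, "claw": 5}, {"ax": 0, "ay": 0, "az": 0, "dx": 0, "dy": 2, "dz": 0, "claw": 5}, {"ax": 0, "ay": 0, "az": 0, "dx": 0, "dy": 2, "dz": 0, "claw": 5}, {"ax": 0, "ay": 0, "az": 0, "dx": 0, "dy": 2, "dz": 0, "claw": 5}, {"ax": 0, "ay": 0, "az": 0, "dx": 0, "dy": 1.5, "dz": 0, "claw": 5}, {"ax": 0, "ay": 0, "az": 0, "dx": 0, "dy": 0, "dz": 0, "claw": 5}])

```text
time_s: 14.3
tcp_pos: [0.434, 0.2319, 0.0646]
ee_rot: [[0.811, 0.585, 0.001], [0.585, -0.811, 0.001], [0.001, -0.0, -1.0]]
wrist_force: [-4.4, 2.6, 4.4]
gripper_width: 0.167
gripper_force: 30.0
```

```bash
python3 - <<'E'
from station import *
from h import *
s=sense();st(s);go(s,'L',(-.137,-.072,.064));print('F tool',np.array(s['ee_rot']).T@s['wrist_force'])
p=None
for a in np.radians(np.linspace(100.3,0,14)):
    q=np.array([-40*np.sin(a),40*np.cos(a)])
    if p is not None: print((q-p).round(1),end=' ')
    p=q
E
```

```text
14.3 [0.434  0.2319 0.0646] F [-4.4  2.6  4.4] w 14.5 gf 30.000753700733185
L (-0.137, -0.072, 0.064) dxyz mm [-1.1  1.5  0.6] az 0.0 j [ 47.1  21.1 -30.5  -0.  -38.3  78.7]
F tool [-2.04438406 -4.66642537 -4.42669658]
[-0.6  5.3] [0.1 5.4] [0.8 5.3] [1.5 5.2] [2.2 4.9] [2.9 4.6] [3.4 4.1] [4.  3.6] [4.4 3.1] [4.8 2.4] [5.1 1.8] [5.3 1.1] [5.4 0.4]
```

Emit:
play_rows(steps=[{"ax": 0, "ay": 0, "az": 0, "dx": -0.6, "dy": 0, "dz": -5.3, "claw": 5}, {"ax": 0, "ay": 0, "az": 0, "dx": 0.1, "dy": 0, "dz": -5.4, "claw": 5}, {"ax": 0, "ay": 0, "az": 0, "dx": 0.8, "dy": 0, "dz": -5.3, "claw": 5}, {"ax": 0, "ay": 0, "az": 0, "dx": 1.5, "dy": 0, "dz": -5.2, "claw": 5}, {"ax": 0, "ay": 0, "az": 0, "dx": 2.2, "dy": 0, "dz": -4.9, "claw": 5}, {"ax": 0, "ay": 0, "az": 0, "dx": 2.9, "dy": 0, "dz": -4.6, "claw": 5}, {"ax": 0, "ay": 0, "az": 0, "dx": 3.4, "dy": 0, "dz": -4.1, "claw": 5}, {"ax": 0, "ay": 0, "az": 0, "dx": 4, "dy": 0, "dz": -3.6, "claw": 5}, {"ax": 0, "ay": 0, "az": 0, "dx": 4.4, "dy": 0, "dz": -3.1, "claw": 5}, {"ax": 0, "ay": 0, "az": 0, "dx": 4.8, "dy": 0, "dz": -2.4, "claw": 5}, {"ax": 0, "ay": 0, "az": 0, "dx": 5.1, "dy": 0, "dz": -1.8, "claw": 5}, {"ax": 0, "ay": 0, "az": 0, "dx": 5.3, "dy": 0, "dz": -1.1, "claw": 5}, {"ax": 0, "ay": 0, "az": 0, "dx": 5.4, "dy": 0, "dz": -0.4, "claw": 5}, {"ax": 0, "ay": 0, "az": 0, "dx": 0, "dy": 0, "dz": 0, "claw": 5}])

```text
time_s: 15.7
tcp_pos: [0.4637, 0.2526, 0.112]
ee_rot: [[0.812, 0.584, -0.005], [0.584, -0.812, -0.005], [-0.007, 0.001, -1.0]]
wrist_force: [-8.3, 0.5, 5.8]
gripper_width: 0.172
gripper_force: 30.0
```

```bash
python3 - <<'E'
from station import *
from h import *
s=sense();st(s);go(s,'L',(-.098,-.072,.111));print('F tool',np.array(s['ee_rot']).T@s['wrist_force'])
E
```

```text
15.7 [0.4637 0.2526 0.112 ] F [-8.3  0.5  5.8] w 14.9 gf 30.005604028701782
L (-0.098, -0.072, 0.111) dxyz mm [1.6 1.  1. ] az -0.05 j [ 46.2  20.2 -22.5  -0.  -47.7  79.6]
F tool [-6.49638177 -5.22912682 -5.72928839]
```

Emit:
play_rows(steps=[{"ax": 0, "ay": 0, "az": 0, "dx": 0.5, "dy": -2, "dz": 0, "claw": 5}, {"ax": 0, "ay": 0, "az": 0, "dx": 0, "dy": -3, "dz": 0, "claw": 5}, {"ax": 0, "ay": 0, "az": 0, "dx": 0, "dy": -3, "dz": 0, "claw": 5}, {"ax": 0, "ay": 0, "az": 0, "dx": 0, "dy": 0, "dz": 0, "claw": 5}])

```text
time_s: 16.1
tcp_pos: [0.4591, 0.2591, 0.112]
ee_rot: [[0.811, 0.584, -0.005], [0.584, -0.811, -0.005], [-0.007, 0.001, -1.0]]
wrist_force: [-7.7, -0.3, 6.6]
gripper_width: 0.164
gripper_force: 30.0
```

```bash
python3 - <<'E'
from station import *
from h import *
s=sense();st(s);go(s,'L',(-.098,-.050,.111));print('F tool',np.array(s['ee_rot']).T@s['wrist_force'])
E
```

```text
16.1 [0.4591 0.2591 0.112 ] F [-7.7 -0.3  6.6] w 14.3 gf 30.004021525382996
L (-0.098, -0.05, 0.111) dxyz mm [  1.6 -13.1   1. ] az -0.04 j [ 47.1  20.2 -22.6  -0.  -47.7  78.7]
F tool [-6.41333069 -4.25967843 -6.58104324]
```

Emit:
play_rows(steps=[{"ax": 0, "ay": 0, "az": 0, "dx": 0, "dy": -3, "dz": 0, "claw": 5}, {"ax": 0, "ay": 0, "az": 0, "dx": 0, "dy": -3, "dz": 0, "claw": 5}, {"ax": 0, "ay": 0, "az": 0, "dx": 0, "dy": -3, "dz": 0, "claw": 5}, {"ax": 0, "ay": 0, "az": 0, "dx": 0, "dy": -2, "dz": 0, "claw": 5}, {"ax": 0, "ay": 0, "az": 0, "dx": 0, "dy": 0, "dz": 0, "claw": 5}])

```text
time_s: 16.6
tcp_pos: [0.4529, 0.2677, 0.112]
ee_rot: [[0.811, 0.585, -0.005], [0.585, -0.811, -0.006], [-0.007, 0.002, -1.0]]
wrist_force: [-6.6, -1.7, 4.4]
gripper_width: 0.162
gripper_force: 30.0
```

```bash
python3 - <<'E'
from station import *
from h import *
s=sense();st(s);go(s,'L',(-.098,-.050,.111));print('F tool',np.array(s['ee_rot']).T@s['wrist_force'])
E
```

```text
16.6 [0.4529 0.2677 0.112 ] F [-6.6 -1.7  4.4] w 14.1 gf 30.002018809318542
L (-0.098, -0.05, 0.111) dxyz mm [ 1.6 -2.5  1. ] az -0.03 j [ 48.3  20.1 -22.7   0.  -47.6  77.5]
F tool [-6.35158201 -2.50287155 -4.37142916]
```

Emit:
play_rows(steps=[{"ax": 0, "ay": 0, "az": 0, "dx": 0, "dy": 0, "dz": 0, "claw": 40}, {"ax": 0, "ay": 0, "az": 0, "dx": 0, "dy": 0, "dz": 0, "claw": 40}, {"ax": 0, "ay": 0, "az": 0, "dx": 0, "dy": 0, "dz": 0, "claw": 40}, {"ax": 0, "ay": 0, "az": 0, "dx": 0, "dy": 0, "dz": 0, "claw": 40}, {"ax": 0, "ay": 0, "az": 0, "dx": 0, "dy": 0, "dz": -10, "claw": 40}, {"ax": 0, "ay": 0, "az": 0, "dx": 0, "dy": 0, "dz": -30, "claw": 40}, {"ax": 0, "ay": 0, "az": 0, "dx": 0, "dy": 0, "dz": -40, "claw": 40}, {"ax": 0, "ay": 0, "az": 0, "dx": -40, "dy": 0, "dz": -30, "claw": 40}, {"ax": 0, "ay": 0, "az": 0, "dx": -40, "dy": 0, "dz": 0, "claw": 40}, {"ax": 0, "ay": 0, "az": 0, "dx": -30, "dy": 0, "dz": 0, "claw": 40}, {"ax": 0, "ay": 0, "az": 0, "dx": 0, "dy": 0, "dz": 0, "claw": 40}, {"ax": 0, "ay": 0, "az": 0, "dx": 0, "dy": 0, "dz": 0, "claw": 40}])

```text
time_s: 17.8
tcp_pos: [0.3659, 0.206, 0.2228]
ee_rot: [[0.811, 0.585, 0.002], [0.585, -0.811, 0.002], [0.003, -0.0, -1.0]]
wrist_force: [0.4, -1.1, -0.1]
gripper_width: 0.461
gripper_force: 0.0
```

```bash
python3 hood.py R f; python3 - <<'E'
from station import *
from h import *
T,S=capture('top'),capture('side')
for n,c in(('top',T),('side',S)):
    k,l,q,ce=cv2.connectedComponentsWithStats(red(c).astype(np.uint8))
    for i in range(1,k):
        if 8<q[i,4]<60:
            w=plane(c,ce[i],.106)[0]
            if w[0]<.6: print(n,q[i],ce[i].round(1),'z.106',w)
print('want',pt('L',(-.098,-.05,.106)),'if pulled 12mm',pt('L',(-.098,-.062,.106)))
t=T['frame'][140:250,150:390];cv2.imwrite('pics/fz.png',cv2.resize(t,None,fx=3.3,fy=3.3,interpolation=cv2.INTER_CUBIC))
E
```

```text
17.8 [0.3659 0.206  0.2228] F [ 0.4 -1.1 -0.1] w 40.1 gf 0.0
top 2313 [(-0.06, 0.219), (-0.04, 0.214), (-0.02, 0.224), (0, 0.217), (0.02, 0.194), (0.04, 0.172)]
side 1742 [(-0.06, 0.218), (-0.04, 0.212), (-0.02, 0.225), (0, 0.216), (0.02, 0.196), (0.04, 0.176)]
top [113 200   4   3   9] [114.7 201.1] z.106 [0.47320516 0.62631145 0.106     ]
top [357 203   6   6  27] [359.4 205.4] z.106 [ 0.48034559 -0.07818227  0.106     ]
top [236 209   7   8  32] [239.  212.2] z.106 [0.45089915 0.26720064 0.106     ]
side [353 223   5   5  21] [355. 225.] z.106 [ 0.46250068 -0.08249388  0.106     ]
want [0.45276363 0.27062096 0.106     ] if pulled 12mm [0.45978312 0.26088819 0.106     ]
```

View pics/fz.png

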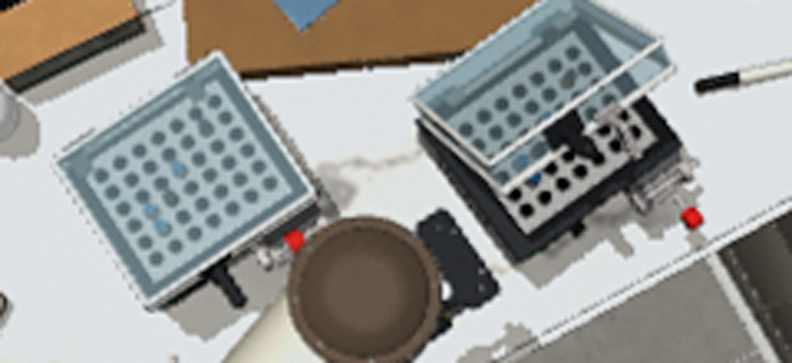

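Top view: the left hood is shut, with its knob upright at crop (294,241). The right hood stands open and its knob is in the notch at (692,217). The wrist sits close to the left knob in this picture, so I'll clear it and verify with both cameras.

Emit:
play_rows(steps=[{"ax": 0, "ay": 0, "az": 0, "dx": 0, "dy": -40, "dz": -30, "claw": 40}, {"ax": 0, "ay": 0, "az": 0, "dx": 0, "dy": -45, "dz": -20, "claw": 40}, {"ax": 0, "ay": 0, "az": 0, "dx": 0, "dy": -45, "dz": 0, "claw": 40}, {"ax": 0, "ay": 0, "az": 0, "dx": 0, "dy": -45, "dz": 0, "claw": 40}, {"ax": 0, "ay": 0, "az": 0, "dx": 0, "dy": -45, "dz": 0, "claw": 40}, {"ax": 0, "ay": 0, "az": 0, "dx": 0, "dy": -45, "dz": 0, "claw": 40}, {"ax": 0, "ay": 0, "az": 0, "dx": 0, "dy": -45, "dz": 0, "claw": 40}, {"ax": 0, "ay": 0, "az": 0, "dx": 0, "dy": -40, "dz": 0, "claw": 40}, {"ax": 0, "ay": 0, "az": 0, "dx": 0, "dy": 0, "dz": 0, "claw": 40}])

```text
time_s: 18.9
tcp_pos: [0.1587, 0.4939, 0.2701]
ee_rot: [[0.809, 0.588, 0.0], [0.588, -0.809, -0.001], [-0.0, 0.001, -1.0]]
wrist_force: [0.3, -0.6, -0.7]
gripper_width: 0.459
gripper_force: 0.0
```

```bash
python3 - <<'E'
from station import *
from h import *
st(sense());T,S=capture('top'),capture('side')
P={}
for n,c in(('top',T),('side',S)):
    k,l,q,ce=cv2.connectedComponentsWithStats(red(c).astype(np.uint8))
    for i in range(1,k):
        if 8<q[i,4]<60:
            w=plane(c,ce[i],.106)[0]
            if w[0]<.6 and w[1]<.5: print(n,q[i],ce[i].round(1),w);P.setdefault(n,[]).append((w[1],ce[i]))
a={n:max(P[n],key=lambda t:t[0])[1] for n in P}
w=tri(T,a['top'],S,a['side']);print('tri',w)
y=np.radians(35.8);d=w[:2]-U['L'][0];print('unit',d[0]*np.cos(y)+d[1]*np.sin(y),-d[0]*np.sin(y)+d[1]*np.cos(y))
f=lambda c,u,v:cv2.resize(c['frame'][v-38:v+37,u-50:u+50],None,fx=4,fy=4,interpolation=cv2.INTER_CUBIC)
cv2.imwrite('pics/fz2.png',np.hstack([f(T,239,212),f(S,250,212)]))
E
```

```text
18.9 [0.1587 0.4939 0.2701] F [ 0.3 -0.6 -0.7] w 40.0 gf 0.0
top [357 203   6   6  27] [359.4 205.4] [ 0.48034559 -0.07818227  0.106     ]
top [236 209   7   8  35] [239.1 212.5] [0.450233   0.26667735 0.106     ]
side [248 205   6   5  23] [250.8 207.2] [0.45101615 0.2684302  0.106     ]
side [353 223   5   6  22] [355.  225.1] [ 0.46196611 -0.08241311  0.106     ]
tri [0.44972251 0.26728192 0.10874715]
unit -0.10241973548408015 -0.05092925068379453
```

View pics/fz2.png

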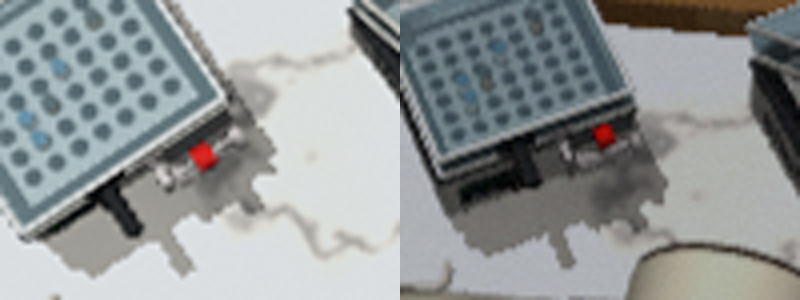

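Both views show the left knob upright, at (239,212) in the top view and (251,207) in the side view. It triangulates to unit y -51 mm (home is -50), so the bolt is home in the eye with the hood level. R still stands, so I'm handing in.

```bash
python3 hood.py R; python3 -c "
from station import *
print(finish_job())"
```

```text
19.0 [0.1604 0.4907 0.2704] F [0.1 0.4 0.4] w 39.9 gf 0.0
top 2317 [(-0.06, 0.219), (-0.04, 0.215), (-0.02, 0.224), (0, 0.217), (0.02, 0.194), (0.04, 0.171)]
side 1723 [(-0.06, 0.217), (-0.04, 0.214), (-0.02, 0.224), (0, 0.217), (0.02, 0.195), (0.04, 0.175)]
the job is handed in; nothing more can be done
None
```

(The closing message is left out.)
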